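Heft two closed tins and seat the heavier in the check nest

TASK

One of the two closed sample tins was packed short. Lift the blue-banded tin clear of the table, then the red-banded one, to feel which is heavier; stand the lighter back upright where it was and seat the heavier upright in the bore of the aluminium check nest, fully down on its cushion. Lower it in gently by feel, neither dropping nor ramming it, let go only once you feel the cushion take some of its weight, and leave everything else undisturbed.

Things in the scene. Friction and masses are not known exactly. Their poses are not given: they have to be found in the camera images.
- tin_blue_centre (a point): small closed cream tin, blue band round its foot and blue dot on its lid, upright cylinder 62 mm across, 100 mm tall, loose, under 1 kg; this point is its centre, 50 mm above its underside, z along its axis. Either tin may be the heavier, by at least 0.15 kg; this cannot be seen, only felt on lifting. Grasp it round the body above mid-height.
- tin_red_centre (a point): small closed cream tin, red band round its foot and red dot on its lid, upright cylinder 62 mm across, 100 mm tall, loose, under 1 kg; this point is its centre, 50 mm above its underside, z along its axis. Either tin may be the heavier, by at least 0.15 kg; this cannot be seen, only felt on lifting. Grasp it round the body above mid-height.
- nest: check nest fixed to the table: aluminium block 104x104 mm, 45 mm tall, with an upright round bore 66 mm across in its centre (2 mm of play round a tin, 3 mm chamfer at the mouth); origin at the centre of its underside, z up. It must never take more than 15 N.
- nest_mouth (a point): centre of the bore's mouth, 45 mm above the table. In the bore lies a black rubber cushion set by hand to a height that is not measured: its top is 17 to 35 mm below this point. It is springy, about 5 N per mm for at most 4 mm; a tin is down when the push from below grows, and its own weight sinks it 1 to 2 mm.
- spray_bottle_1: white spray bottle with a blue head, 72x77x198 mm, bystander; origin at the centre of its underside
- lid_stack: stack of cream can lids, 73 mm across, 86 mm tall, bystander; origin under its centre
- date_stamp_1: date stamp with a wooden knob, 47x53x86 mm, bystander; origin under its centre
- seam_gauge_1: grey steel seam gauge lying flat, 157x111x28 mm, bystander; origin under its centre
- tape_roll_1: roll of white tape lying flat, 68 mm across, 24 mm tall, bystander; origin under its centre
- calculator_1: black pocket calculator, 120x88x15 mm, bystander; origin under its centre

How it is judged:
By the outcome, as a careful person would: the job done as asked, in the order asked, and still so for the second after the job is handed in, with the robot touching nothing.
It also fails if it takes over 72 s, if anything falls off the work surface, if the arm or the gripper's body presses on something with over 40 N, if the wrist force passes 120 N, or if a joint passes its speed limit or range.

ROBOT

A 7-joint arm with a two-finger parallel gripper is mounted at the origin on a cart in front of the work surface, level with it; the furniture and walls round the work are solid. World frame = base frame: x ahead of the robot, y to its left, z up, the work surface at z = 0. Lengths are in mm, angles in rad, forces in N, time in s.
With the tool pointing down it reaches from about 425 to 950 mm from the base axis. Payload 4.7 kg.
Tool frame: the origin (TCP) lies between the finger pads; the fingertips stand manip.nose_length ahead of it and the grasp point (between the pads) is the TCP (manip.nose_length is the distance from the TCP to the fingertips, in mm); z points along the fingers, y is the direction in which the jaws open and shut (so a half turn about z gives the same grasp; the last joint's range is limited). The gripper opens to 87 mm and grips with 3 to 60 N. Pads are 19 mm wide; open, the fingers measure 117 mm over their backs; the gripper's body (75 mm by 190 mm) begins 51 mm behind the grasp point.
Start: joints at [1.23, 0.469, -0.049, 1.532, 0.024, 1.141, -0.082], TCP at [207.117, -642.456, 241.573] pointing down, gripper open.
Joint ranges: [-2.59, 2.59], [-0.33, 1.99], [-1.39, 1.29], [0.1, 2.45], [-1.04, 4.18], [0.21, 1.99], [-2.66, 2.66]. Speed limits (rad/s): [2.57, 2.57, 3.14, 3.14, 3.14, 3.14, 3.14].

INTERFACE

Orientations are given as a rotation vector (axis times angle).
In Python, from workcell import manip, cams gives the robot as it stands. The module is installed in compiled form; this text tells all that it offers.
- The arm moves only by the shell command python3 -m jog 'ROWS' [FORCE]. ROWS is JSON, a list of rows, each a list of 5 numbers: the shift along the tool's x, y, z in units of 25 mm (1.0 is 25 mm), then the turn about the tool's z in units of 6 degrees (1.0 is 6 degrees), then the finger opening in mm, from 0 to 87. A call has 1 to 12 rows; each row shifts and turns the pose as measured when the row begins, along the tool's axes as they then stand; what a row does not reach is not made up. A row lasts 1/10 s, in which the tool goes at most 50 mm and 8.59 degrees, less where a joint would pass 70% of its speed; a pose out of reach is approached as far as the arm can. A call is refused whole if a number of a shift passes 1 or a number of a turn 1, either way. A call with a gripper value outside its range is refused whole. The fingers move at their own pace and stop on an object; FORCE is the grip in N (left out, the last holds). Time passes only in rows, so rows that do not move let the fingers close. It gives the time, the measured TCP pose, the force and the opening at its end, in the units of the state.
- manip.read_state(): the state, without advancing time (a new reading comes with each control period).
- cams.read_camera(name): name is "scene" or "top" or "wrist"; returns the picture (400x640x3 uint8, blue, green, red); there is no depth.
- cams.calibration(name): a dict with "intrinsics" (3x3 intrinsics, pixels), "eye" and "rotation" of the camera in the world. Camera axes: x right, y down, z forward; pixel columns grow to the right and rows downward; lengths in mm; the calibration is good to about 2 mm. A picture is of the moment at which its call begins: read the wrist's pose just before it. calibration takes no time and is no camera call; for the wrist camera it gives the pose at the moment of the call.
- manip.close_job(): hands the job in, once; it reports no verdict.
The state is a dict: "t": time; "joints": joint angles; "qd": joint speeds; "tau": joint torques, N m; "ee_pos": TCP position; "tool_rot": TCP orientation; "contact_force": force on the tool from outside, world axes, zero at the start; "torque": the same for the moment, N m; "finger_gap": finger opening in mm.
Only numpy, scipy, OpenCV 4.12 (cv2) and the standard library are available. Lean on these libraries where they do the work, as an engineer would, in place of code of your own. Each camera call takes 0.05 s, during which the arm holds its last target. There are 200 camera calls.

## Working session

There is one attempt and no reset: what is moved stays moved. The work goes in short steps, Python scripts to look and compute and a shell command to move; the robot and the scene stay as the last step left them, time stands still between calls to the robot, and variables do not carry over. Pictures are saved under pics/ and viewed, on a budget of 10 in all, crops included, one or two more only if the job needs it, and the job is handed in when it is done.

```bash
mkdir -p pics
python3 - <<'E'
from workcell import manip, cams
import cv2, numpy as np
s=manip.read_state(); print({k:np.round(v,3).tolist() for k,v in s.items()}, manip.nose_length)
for n in("scene","top"):
    cv2.imwrite(f"pics/{n}1.png",cams.read_camera(n)); c=cams.calibration(n); print(n,{k:np.round(v,4).tolist() for k,v in c.items()})
E
```

```text
{'t': 0.0, 'joints': [1.23, 0.469, -0.049, 1.534, 0.024, 1.141, -0.082], 'qd': [-0.001, -0.0, 0.0, -0.002, 0.001, 0.002, 0.0], 'tau': [0.0, -50.796, -0.081, -23.615, -0.061, 0.038, 0.0], 'ee_pos': [206.908, -641.916, 240.48], 'tool_rot': [-3.102, -0.487, 0.001], 'contact_force': [-0.13, -0.454, -0.603], 'torque': [-0.042, -0.043, -0.036], 'finger_gap': 86.791} 19.0
scene {'intrinsics': [[457.2284, 0.0, 327.0934], [0.0, 457.2284, 211.9759], [0.0, 0.0, 1.0]], 'eye': [37.5564, 1233.993, 549.2321], 'rotation': [-0.523, 2.3624, -1.5924]}
top {'intrinsics': [[407.4565, 0.0, 315.3424], [0.0, 407.4565, 198.4202], [0.0, 0.0, 1.0]], 'eye': [456.8116, 178.6824, 1176.9733], 'rotation': [-2.1568, 2.1984, -0.078]}
```

View pics/top1.png

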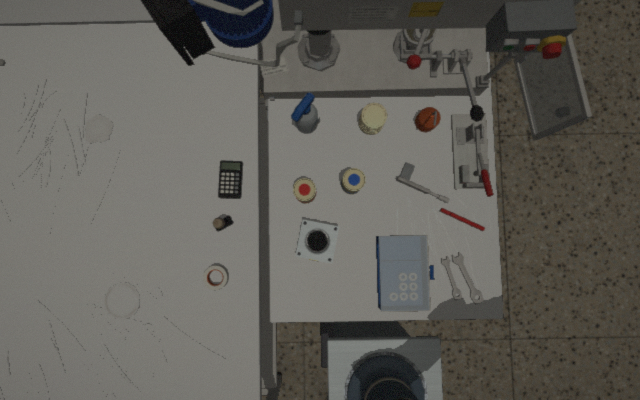

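View pics/scene1.png

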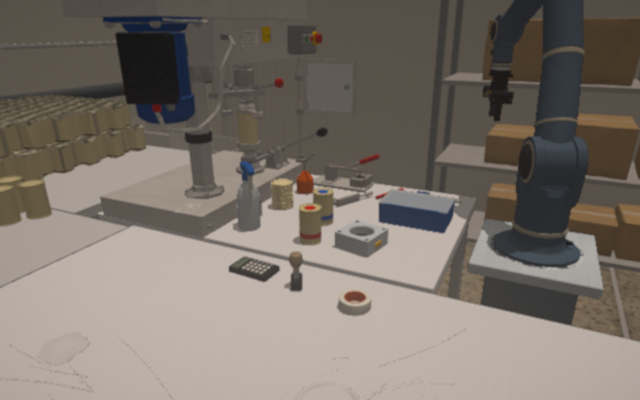

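The top view shows the red tin's lid dot at about (304,189), the blue one at (353,180) and the nest bore at about (318,240). The spray bottle is at (307,118) and the lid stack at (373,118). The scene view agrees. Next I'll turn these pixels into positions.

```bash
cat > h.py <<'E'
import cv2, numpy as np
from scipy.spatial.transform import Rotation as R
from workcell import manip, cams
def ray(c,px,z):
    d=R.from_rotvec(c["rotation"]).as_matrix()@np.linalg.inv(c["intrinsics"])@[px[0],px[1],1]
    return np.array(c["eye"])+d*(z-c["eye"][2])/d[2]
def blobs(m,amin=15):
    n,l,st,ce=cv2.connectedComponentsWithStats(m.astype(np.uint8))
    return [(st[i],ce[i]) for i in range(1,n) if st[i,4]>=amin]
def rb(im):
    hsv=cv2.cvtColor(im,cv2.COLOR_BGR2HSV); h,s,v=cv2.split(hsv)
    return {"red":((h<8)|(h>172))&(s>140)&(v>60),"blue":(h>100)&(h<130)&(s>130)&(v>60)}
def delta(xyz):
    s=manip.read_state(); Rt=R.from_rotvec(s["tool_rot"]).as_matrix()
    return np.round(Rt.T@(np.array(xyz)-s["ee_pos"])/25,2)
def st():
    s=manip.read_state(); Rt=R.from_rotvec(s["tool_rot"]).as_matrix()
    print("t",round(s["t"],2),"p",np.round(s["ee_pos"],1),"F",np.round(s["contact_force"],2),"gap",round(s["finger_gap"],1),"y-ax",np.round(Rt[:,1],3),"z-ax",np.round(Rt[:,2],3))
E
python3 - <<'E'
from h import *
im=cv2.imread("pics/top1.png"); c=cams.calibration("top")
for k,m in rb(im).items():
    for s,ce in blobs(m): 
        if 260<ce[0]<420 and 90<ce[1]<270: print(k,s,ce.round(1),ray(c,ce,100).round(1))
roi=im[225:256,302:334]; g=cv2.cvtColor(roi,cv2.COLOR_BGR2GRAY)
for s,ce in blobs(g<70,50): print("bore",s,ce+[302,225],ray(c,ce+[302,225],45).round(1))
for n,p,z in(("spray",(307,120),150),("sprayhead",(303,105),190),("lids",(373,118),86),("nestc1",(305,218),45),("nestc2",(339,223),45),("case",(378,236),60)): print(n,ray(c,p,z).round(0))
st()
s=manip.read_state();Rt=R.from_rotvec(s["tool_rot"]).as_matrix();print(Rt.round(3)); w=cams.calibration("wrist"); print((Rt.T@(np.array(w["eye"])-s["ee_pos"])).round(1), (Rt.T@R.from_rotvec(w["rotation"]).as_matrix()).round(2).tolist())
E
```

```text
red [299 184  11  11  98] [303.9 189.1] [567.3 215.5 100. ]
blue [292  93  22  28 222] [302.1 106.1] [792.7 216.7 100. ]
blue [349 174  10  11  82] [353.5 179. ] [591.8  83.2 100. ]
bore [  5   5  22  23 369] [316.89701897 241.24932249] [427.5 184.   45. ]
spray [740. 203. 150.]
sprayhead [767. 211. 190.]
lids [760.  25.  86.]
nestc1 [492. 216.  45.]
nestc2 [477. 122.  45.]
case [439.  17.  60.]
t 0.1 p [ 206.9 -642.   240.6] F [ 0.18 -1.03 -0.27] gap 87.2 y-ax [ 0.307 -0.952 -0.002] z-ax [-0.001  0.002 -1.   ]
[[ 0.952  0.307 -0.001]
 [ 0.307 -0.952  0.002]
 [-0.    -0.002 -1.   ]]
[  67.8   -0.  -141.8] [[-0.0, -0.97, -0.25], [1.0, -0.0, 0.0], [-0.0, -0.25, 0.97]]
```

```bash
python3 -m jog '[[0.72,-0.69,-0.6,-0.5,87],[0.75,-0.66,-0.6,-0.5,87],[0.79,-0.62,-0.6,-0.5,87],[0.82,-0.57,-0.6,-0.5,87],[0.85,-0.53,-0.6,-0.5,87],[0.87,-0.48,0,-0.5,87],[0.9,-0.44,0,-0.5,87],[0.92,-0.39,0,-0.5,87],[0.94,-0.34,0,-0.5,87],[0.96,-0.29,0,-0.5,87],[0.97,-0.24,0,-0.5,87],[0.98,-0.19,0,-0.5,87]]'; python3 -c "
from h import *
st();print(delta([592,83,300]))"
```

```text
t: 1.3
ee_pos: [348.6, -362.9, 312.6]
tool_rot: [-2.769, -1.455, 0.004]
contact_force: [-0.1, -1.0, 0.3]
finger_gap: 87.0
t 1.3 p [ 348.6 -362.9  312.6] F [-0.05 -1.01  0.32] gap 87.0 y-ax [ 0.824 -0.567 -0.013] z-ax [-0.008  0.011 -1.   ]
[20.21 -2.09  0.61]
```

```bash
python3 -m jog '[[1,-0.05,0,-0.5,87],[1,0,0,-0.5,87],[1,0.05,0,-0.5,87],[1,0.1,0,-0.5,87],[0.98,0.16,0,-0.5,87],[0.97,0.21,0,-0.5,87],[0.96,0.26,0,-0.5,87],[0.95,0.31,0,-0.5,87],[0.93,0.36,0,-0.5,87],[0.91,0.4,0,-0.5,87],[0.9,0.44,0,-0.5,87],[0.85,0.5,0,-0.5,87]]'; python3 -c "
from h import *
st();print(delta([592,83,260]))"
```

```text
t: 2.5
ee_pos: [509.8, -78.4, 314.9]
tool_rot: [-2.119, -2.304, -0.006]
contact_force: [-0.9, -0.3, 0.6]
finger_gap: 87.1
t 2.5 p [509.8 -78.4 314.9] F [-0.88 -0.32  0.58] gap 87.1 y-ax [ 0.996  0.084 -0.005] z-ax [-0.006  0.011 -1.   ]
[6.13 3.83 2.25]
```

```bash
python3 -m jog '[[0.9,0.55,0.3,-0.4,87],[0.9,0.55,0.3,-0.4,87],[0.9,0.55,0.3,0,87],[0.9,0.55,0.3,0,87],[0.9,0.55,0.3,0,87],[0.9,0.55,0.3,0,87],[0.6,0.4,0.3,0,87],[0,0,0,0,87],[0,0,0,0,87]]'
python3 - <<'E'
from h import *
st(); c=cams.calibration("wrist"); im=cams.read_camera("wrist"); cv2.imwrite("pics/w1.png",im)
for k,m in rb(im).items():
    for s,ce in blobs(m,60): print(k,s,ce.round(1),ray(c,ce,100).round(1))
print(delta([592,83,75]))
E
```

```text
t: 3.4
ee_pos: [580.3, 107.3, 262.3]
tool_rot: [-1.982, -2.42, -0.016]
contact_force: [-0.6, -0.6, -0.2]
finger_gap: 86.8
t 3.4 p [580.3 107.3 262.3] F [-0.59 -0.59 -0.22] gap 86.8 y-ax [ 0.98   0.197 -0.001] z-ax [-0.004  0.016 -1.   ]
red [ 309   39   39   41 1240] [328.   59.2] [567.2 213.6 100. ]
blue [ 602   53   38   67 1540] [625.3  79.4] [807.7 246.1 100. ]
blue [602 111  30  30 449] [616.6 127.4] [815.8 208.5 100. ]
blue [308 203  34  32 857] [324.4 218.3] [591.2  82.1 100. ]
blue [  0 206 113  23 516] [ 53.7 218.1] [354.   34.7 100. ]
[-1.18  0.28  7.48]
```

View pics/w1.png

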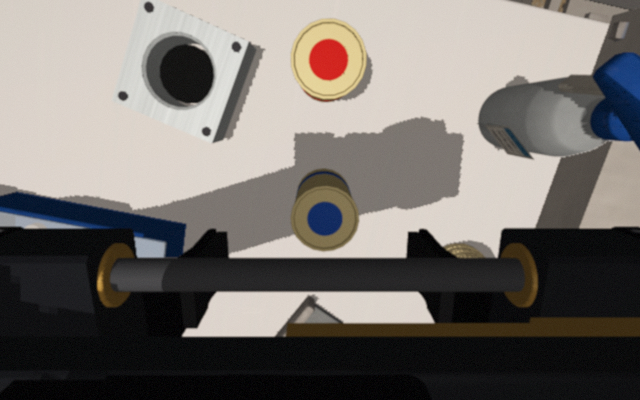

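The wrist view has the blue dot at (324,218) and the red dot at (328,59). The nest bore is near (180,70), with the four corner holes round it. Both tins agree with the top view to within about 2 mm.

```bash
python3 -m jog '[[-0.6,0.15,0.5,0,87],[-0.6,0.15,0.5,0,87],[0,0,0.8,0,87],[0,0,0.8,0,87],[0,0,0.8,0,87],[0,0,0.8,0,87],[0,0,0,0,87]]'
python3 - <<'E'
from h import *
st(); print(delta([591.5,82.4,76]))
im=cv2.imread("pics/w1.png"); 
# calibration was at the pose of w1: rebuild from mount
s=manip.read_state(); w=cams.calibration("wrist"); Rt=R.from_rotvec(s["tool_rot"]); off=Rt.inv().apply(np.array(w["eye"])-s["ee_pos"]); Rm=Rt.inv()*R.from_rotvec(w["rotation"])
R0=R.from_rotvec([-1.982,-2.42,-.016]); w["eye"]=np.array([580.3,107.3,262.3])+R0.apply(off); w["rotation"]=(R0*Rm).as_rotvec()
print("check",ray(w,(324.4,218.3),100).round(1))
for p in((148,7),(236,46),(206,131),(123,96),(178.3,70)): print(ray(w,p,45).round(1))
E
```

```text
t: 4.15
ee_pos: [596.0, 61.1, 148.3]
tool_rot: [-2.008, -2.405, -0.005]
contact_force: [-0.7, -0.1, 0.8]
finger_gap: 86.8
t 4.15 p [596.   61.1 148.3] F [-0.7  -0.05  0.78] gap 86.8 y-ax [ 0.984  0.179 -0.003] z-ax [-0.005  0.008 -1.   ]
[ 0.85 -0.01  2.9 ]
check [591.3  82.2 100. ]
[395.7 232.9  45. ]
[479.9 215.6  45. ]
[462.1 131.6  45. ]
[378.7 149.1  45. ]
[428.9 183.6  45. ]
```

```bash
python3 -m jog '[[0.4,0,0,0,87],[0.4,0,0,0,87],[0,0,0,0,87],[0,0,0,0,87]]'
python3 - <<'E'
from h import *
st(); print(delta([591.5,82.4,76]))
E
```

```text
t: 4.55
ee_pos: [593.8, 79.6, 150.1]
tool_rot: [-2.014, -2.403, -0.008]
contact_force: [0.5, 0.3, -0.0]
finger_gap: 87.2
t 4.55 p [593.8  79.6 150.1] F [ 0.52  0.3  -0.03] gap 87.2 y-ax [ 0.985  0.175 -0.   ] z-ax [-0.002  0.008 -1.   ]
[ 0.1  -0.07  2.96]
```

```bash
python3 -m jog '[[0.1,-0.07,0.5,0,87],[0,0,0.6,0,87],[0,0,0.6,0,87],[0,0,0.6,0,87],[0,0,0.4,0,87],[0,0,0.1,0,87],[0,0,0,0,87],[0,0,0,0,87]]'
python3 - <<'E'
from h import *
st(); print(delta([591.5,82.4,76]))
E
```

```text
t: 5.35
ee_pos: [591.0, 82.5, 73.2]
tool_rot: [-2.013, -2.403, -0.006]
contact_force: [0.4, 0.0, 0.5]
finger_gap: 86.6
t 5.35 p [591.   82.5  73.2] F [0.36 0.04 0.54] gap 86.6 y-ax [ 0.984  0.175 -0.002] z-ax [-0.003  0.007 -1.   ]
[-0.01  0.02 -0.11]
```

```bash
python3 -m jog '[[0,0,0,0,64],[0,0,0,0,60],[0,0,0,0,55],[0,0,0,0,50],[0,0,0,0,50],[0,0,0,0,50],[0,0,0,0,50],[0,0,0,0,50]]' 30
python3 - <<'E'
from h import *
st()
E
python3 -m jog '[[0,0,-0.2,0,50],[0,0,-0.4,0,50],[0,0,-0.5,0,50],[0,0,-0.5,0,50],[0,0,-0.3,0,50],[0,0,0,0,50],[0,0,0,0,50],[0,0,0,0,50],[0,0,0,0,50],[0,0,0,0,50]]'; for i in 1 2 3 4; do python3 -m jog '[[0,0,0,0,50]]' | grep -E 'pos|force'; done
python3 - <<'E'
from h import *
st()
E
```

```text
t: 6.15
ee_pos: [592.2, 82.7, 75.1]
tool_rot: [-2.015, -2.405, -0.01]
contact_force: [-0.2, -0.4, -0.7]
finger_gap: 61.1
t 6.15 p [592.2  82.7  75.1] F [-0.19 -0.41 -0.68] gap 61.1 y-ax [0.985 0.175 0.002] z-ax [ 0.001  0.008 -1.   ]
t: 7.15
ee_pos: [589.6, 81.1, 124.4]
tool_rot: [-2.013, -2.402, -0.002]
contact_force: [-0.1, 0.5, -5.6]
finger_gap: 61.0
ee_pos: [589.4, 81.1, 124.0]
contact_force: [0.8, 0.3, -5.6]
ee_pos: [589.2, 81.0, 123.7]
contact_force: [0.8, 0.8, -5.3]
ee_pos: [589.2, 81.0, 123.5]
contact_force: [-0.2, 0.7, -5.2]
ee_pos: [589.1, 81.0, 123.4]
contact_force: [0.0, 1.1, -5.5]
t 7.55 p [589.1  81.  123.4] F [ 0.04  1.14 -5.47] gap 61.1 y-ax [ 0.985  0.175 -0.006] z-ax [-0.007  0.006 -1.   ]
```

```bash
python3 -m jog '[[0.04,0.12,0.2,0,50],[0,0,0.4,0,50],[0,0,0.4,0,50],[0,0,0.4,0,50],[0,0,0.15,0,50],[0,0,0,0,50],[0,0,0,0,50],[0,0,0,0,50]]';python3 - <<'E'
from h import *
st(); print(delta([592,82.6,75]))
E
```

```text
t: 8.35
ee_pos: [591.3, 82.8, 79.9]
tool_rot: [-2.011, -2.4, 0.002]
contact_force: [0.9, 0.2, -4.6]
finger_gap: 60.9
t 8.35 p [591.3  82.8  79.9] F [ 0.94  0.24 -4.63] gap 60.9 y-ax [ 0.985  0.175 -0.008] z-ax [-0.009  0.006 -1.   ]
[-0.02  0.03  0.2 ]
```

```bash
python3 -m jog '[[0,0.03,0.08,0,50],[0,0,0.06,0,50],[0,0,0,0,50],[0,0,0,0,50]]';  python3 -m jog '[[0,0,0.05,0,50],[0,0,0,0,50],[0,0,0,0,50]]'
```

```text
t: 8.75
ee_pos: [593.0, 83.1, 77.3]
tool_rot: [-2.012, -2.401, -0.001]
contact_force: [-0.0, -0.1, -4.8]
finger_gap: 61.4
t: 9.05
ee_pos: [593.0, 83.1, 76.1]
tool_rot: [-2.012, -2.401, -0.001]
contact_force: [0.4, -0.1, -5.9]
finger_gap: 60.9
```

```bash
python3 -m jog '[[0,-0.03,0.05,0,50],[0,0,0,0,50],[0,0,0,0,50]]';  python3 -m jog '[[0,0,0.05,0,50],[0,0,0,0,50],[0,0,0,0,50]]'
```

```text
t: 9.35
ee_pos: [592.7, 83.2, 75.3]
tool_rot: [-2.013, -2.402, -0.003]
contact_force: [0.1, -0.1, -5.7]
finger_gap: 61.0
t: 9.65
ee_pos: [592.8, 83.3, 75.3]
tool_rot: [-2.013, -2.402, -0.003]
contact_force: [-0.6, -0.1, -6.3]
finger_gap: 60.9
```

```bash
python3 -m jog '[[0,0,0.1,0,50],[0,0,0,0,50],[0,0,0,0,50]]';  python3 -m jog '[[0,-0.03,0.08,0,50],[0,0,0,0,50],[0,0,0,0,50]]'
```

```text
t: 9.95
ee_pos: [593.2, 83.6, 75.6]
tool_rot: [-2.014, -2.404, -0.002]
contact_force: [0.3, -0.3, -5.2]
finger_gap: 61.1
t: 10.25
ee_pos: [593.4, 83.5, 75.1]
tool_rot: [-2.016, -2.404, -0.003]
contact_force: [-0.8, -1.1, -2.1]
finger_gap: 61.2
```

```bash
python3 -m jog '[[0,-0.04,0.04,0,50],[0,0,0,0,50]]'; python3 -m jog '[[0,0,0,0,66],[0,0,0,0,74],[0,0,0,0,82],[0,0,0,0,87],[0,0,0,0,87],[0,0,0,0,87]]';  python3 - <<'E'
from h import *
st(); print(delta([591.5,82.4,76]))
E
```

```text
t: 10.45
ee_pos: [593.3, 83.5, 75.1]
tool_rot: [-2.017, -2.405, -0.005]
contact_force: [-1.4, -0.1, -2.4]
finger_gap: 61.1
t: 11.05
ee_pos: [594.6, 84.2, 75.2]
tool_rot: [-2.018, -2.406, -0.01]
contact_force: [1.1, -0.0, -0.4]
finger_gap: 86.5
t 11.05 p [594.6  84.2  75.2] F [ 1.08 -0.03 -0.39] gap 86.5 y-ax [0.985 0.174 0.004] z-ax [ 0.003  0.006 -1.   ]
[-0.05 -0.13 -0.03]
```

Now I'll go straight up, then over to the red tin.

```bash
python3 -m jog '[[0,-0.05,-0.3,0,87],[0,0,-0.6,0,87],[0,0,-0.8,0,87],[0,0,-0.8,0,87],[0,0,-0.8,0,87],[0,0,-0.6,0,87],[0.7,0,0,0,87],[0.8,0,0,0,87],[0.8,0,0,0,87],[0.8,0,0,0,87],[0,0,0,0,87],[0,0,0,0,87]]'
python3 - <<'E'
from h import *
st(); print(delta([567.2,214.5,75]))
E
```

```text
t: 12.25
ee_pos: [577.3, 168.6, 185.1]
tool_rot: [2.013, 2.41, 0.02]
contact_force: [-0.9, -0.9, 0.4]
finger_gap: 87.1
t 12.25 p [577.3 168.6 185.1] F [-0.9  -0.88  0.36] gap 87.1 y-ax [0.984 0.178 0.01 ] z-ax [ 0.009  0.009 -1.   ]
[ 1.85 -0.12  4.41]
```

```bash
python3 -m jog '[[0.6,0,0.1,0,87],[0.8,-0.1,0.3,0,87],[0.4,0,0.3,0,87],[0,0,0.3,0,87],[0,0,0,0,87],[0,0,0,0,87]]'
python3 - <<'E'
from h import *
c=cams.calibration("top"); im=cams.read_camera("top"); cv2.imwrite("pics/top2.png",im)
for k,m in rb(im).items():
    for s,ce in blobs(m): 
        if 260<ce[0]<420 and 120<ce[1]<270: print(k,s,ce.round(1),ray(c,ce,100).round(1))
c=cams.calibration("wrist"); im=cams.read_camera("wrist")
for k,m in rb(im).items():
    for s,ce in blobs(m,200): print(k,s,ce.round(1),ray(c,ce,100).round(1))
st(); print(delta([567.2,214.5,75]))
E
```

```text
t: 12.85
ee_pos: [567.3, 211.9, 157.5]
tool_rot: [2.02, 2.404, 0.015]
contact_force: [0.2, 0.2, -0.3]
finger_gap: 87.1
blue [349 174  10  10  82] [353.4 178.7] [592.7  83.4 100. ]
red [ 292  195   53   51 2111] [317.9 219.9] [567.  214.9 100. ]
t 12.95 p [567.4 211.5 157.7] F [0.52 0.46 0.46] gap 86.9 y-ax [0.985 0.172 0.009] z-ax [ 0.008  0.006 -1.   ]
[ 0.1  -0.02  3.31]
```

```bash
python3 -m jog '[[0.1,0,0.4,0,87],[0,0,0.6,0,87],[0,0,0.6,0,87],[0,0,0.6,0,87],[0,0,0.6,0,87],[0,0,0.3,0,87],[0,0,0.05,0,87],[0,0,0,0,87],[0,0,0,0,87]]'
python3 - <<'E'
from h import *
st(); print(delta([567.2,214.7,75]))
E
```

```text
t: 13.85
ee_pos: [567.6, 212.8, 70.5]
tool_rot: [2.024, 2.402, 0.012]
contact_force: [1.1, 0.8, -0.8]
finger_gap: 87.0
t 13.85 p [567.6 212.8  70.5] F [ 1.13  0.75 -0.83] gap 87.0 y-ax [0.985 0.17  0.006] z-ax [ 0.005  0.005 -1.   ]
[ 0.08 -0.   -0.18]
```

```bash
python3 -m jog '[[0.07,0,-0.15,0,87],[0,0,0,0,75],[0,0,0,0,64],[0,0,0,0,60],[0,0,0,0,55],[0,0,0,0,50],[0,0,0,0,50],[0,0,0,0,50],[0,0,0,0,50],[0,0,0,0,50]]' 30
python3 -m jog '[[0,0,-0.2,0,50],[0,0,-0.4,0,50],[0,0,-0.5,0,50],[0,0,-0.5,0,50],[0,0,-0.3,0,50],[0,0,0,0,50],[0,0,0,0,50],[0,0,0,0,50],[0,0,0,0,50],[0,0,0,0,50]]'; for i in 1 2 3 4; do python3 -m jog '[[0,0,0,0,50]]' | grep -E 'pos|force'; done
python3 - <<'E'
from h import *
st()
E
```

```text
t: 14.85
ee_pos: [568.4, 215.4, 77.2]
tool_rot: [2.023, 2.4, 0.017]
contact_force: [0.4, 0.3, 1.8]
finger_gap: 61.0
t: 15.85
ee_pos: [567.0, 214.0, 127.8]
tool_rot: [2.023, 2.4, 0.013]
contact_force: [-0.1, -0.0, -2.5]
finger_gap: 61.3
ee_pos: [566.7, 213.9, 127.4]
contact_force: [0.3, 0.0, -2.9]
ee_pos: [566.6, 213.9, 127.0]
contact_force: [-0.9, -0.1, -2.9]
ee_pos: [566.5, 213.9, 126.9]
contact_force: [-0.4, 0.3, -2.3]
ee_pos: [566.5, 213.9, 126.8]
contact_force: [-0.2, 0.5, -2.5]
t 16.25 p [566.5 213.9 126.8] F [-0.16  0.48 -2.46] gap 61.0 y-ax [0.985 0.17  0.006] z-ax [ 0.006  0.005 -1.   ]
```

Red weighs about 2.6 N and blue about 5.5 N, so blue is the heavier. Red goes back where it was.

```bash
python3 -m jog '[[0.05,0.08,0.2,0,50],[0,0,0.4,0,50],[0,0,0.4,0,50],[0,0,0.4,0,50],[0,0,0.15,0,50],[0,0,0,0,50],[0,0,0,0,50],[0,0,0,0,50]]';python3 - <<'E'
from h import *
st(); print(delta([568.2,215.4,77]))
E
python3 -m jog '[[0,0,0.1,0,50],[0,0,0,0,50],[0,0,0,0,50]]'
```

```text
t: 17.05
ee_pos: [568.0, 215.5, 83.2]
tool_rot: [2.024, 2.403, 0.008]
contact_force: [-0.9, 0.6, -1.8]
finger_gap: 61.0
t 17.05 p [568.  215.5  83.2] F [-0.88  0.65 -1.8 ] gap 61.0 y-ax [0.985 0.17  0.004] z-ax [ 0.003  0.004 -1.   ]
[-0.01  0.    0.25]
t: 17.35
ee_pos: [568.7, 215.8, 81.5]
tool_rot: [2.024, 2.402, 0.011]
contact_force: [-0.2, 0.9, -1.9]
finger_gap: 61.0
```

```bash
python3 -m jog '[[0,-0.03,0.12,0,50],[0,0,0,0,50],[0,0,0,0,50]]'; python3 -m jog '[[0,0,0.08,0,50],[0,0,0,0,50],[0,0,0,0,50]]'
```

```text
t: 17.65
ee_pos: [568.1, 215.7, 78.6]
tool_rot: [2.024, 2.401, 0.012]
contact_force: [0.0, -0.4, -3.2]
finger_gap: 61.2
t: 17.95
ee_pos: [568.4, 216.0, 77.2]
tool_rot: [2.023, 2.401, 0.013]
contact_force: [0.2, 0.2, -1.7]
finger_gap: 61.0
```

```bash
python3 -m jog '[[0,-0.02,0.06,0,50],[0,0,0,0,50],[0,0,0,0,50]]'
```

```text
t: 18.25
ee_pos: [568.6, 216.0, 77.3]
tool_rot: [2.022, 2.399, 0.014]
contact_force: [0.5, 0.5, -3.8]
finger_gap: 61.0
```

```bash
python3 -m jog '[[0,-0.02,0.06,0,50],[0,0,0,0,50],[0,0,0,0,50]]'; python3 -m jog '[[0,0,0.06,0,50],[0,0,0,0,50],[0,0,0,0,50]]'
```

```text
t: 18.55
ee_pos: [568.9, 216.1, 77.2]
tool_rot: [2.022, 2.398, 0.015]
contact_force: [0.3, -0.5, -2.2]
finger_gap: 60.9
t: 18.85
ee_pos: [569.1, 216.1, 77.2]
tool_rot: [2.022, 2.397, 0.014]
contact_force: [0.2, 0.1, -0.6]
finger_gap: 60.8
```

```bash
python3 -m jog '[[-0.03,-0.03,0.02,0,50],[0,0,0,0,50],[0,0,0,0,66],[0,0,0,0,74],[0,0,0,0,82],[0,0,0,0,87],[0,0,0,0,87],[0,0,0,0,87]]';  python3 - <<'E'
from h import *
st(); print(delta([568,215.4,76]))
E
```

```text
t: 19.65
ee_pos: [568.9, 215.7, 76.2]
tool_rot: [2.022, 2.397, 0.017]
contact_force: [0.3, -0.4, 0.3]
finger_gap: 86.5
t 19.65 p [568.9 215.7  76.2] F [ 0.29 -0.39  0.33] gap 86.5 y-ax [0.986 0.168 0.012] z-ax [ 0.011  0.005 -1.   ]
[-0.   -0.04  0.01]
```

```bash
python3 -m jog '[[0,-0.02,-0.3,0,87],[0,0,-0.6,0,87],[0,0,-0.8,0,87],[0,0,-0.8,0,87],[0,0,-0.8,0,87],[0,0,-0.4,0,87],[-0.7,0,0,0,87],[-0.8,0,0,0,87],[-0.8,0,0,0,87],[-0.8,0,0,0,87],[-0.8,0,0,0,87],[0,0,0,0,87]]'; python3 -m jog '[[0,0,0,0,87]]'
python3 - <<'E'
from h import *
c=cams.calibration("wrist"); im=cams.read_camera("wrist"); cv2.imwrite("pics/w2.png",im)
for k,m in rb(im).items():
    for s,ce in blobs(m,200): print(k,s,ce.round(1),ray(c,ce,100).round(1))
st(); print(delta([592.4,83,75]))
E
```

```text
t: 20.85
ee_pos: [584.9, 118.6, 182.3]
tool_rot: [2.014, 2.398, 0.028]
contact_force: [0.1, -0.8, -0.9]
finger_gap: 86.9
t: 20.95
ee_pos: [584.7, 119.3, 182.8]
tool_rot: [2.015, 2.398, 0.03]
contact_force: [0.3, 0.3, -0.7]
finger_gap: 86.9
red [ 290   30   53   56 2307] [316.3  57.5] [568.8 214.  100. ]
blue [298 245  40  13 384] [317.5 252.2] [590.8  92.4 100. ]
t 21.0 p [584.8 119.2 182.7] F [-0.04 -0.79  0.58] gap 87.1 y-ax [0.985 0.173 0.021] z-ax [ 0.02   0.008 -1.   ]
[-1.5  -0.04  4.3 ]
```

```bash
python3 -m jog '[[-0.5,0,0.2,0,87],[-0.6,0,0.2,0,87],[-0.4,0,0.2,0,87],[0,0,0,0,87],[0,0,0,0,87],[0,0,0,0,87]]'
python3 - <<'E'
from h import *
st(); print(delta([592.4,83,75]))
E
```

```text
t: 21.6
ee_pos: [591.3, 81.9, 165.6]
tool_rot: [2.011, 2.403, 0.029]
contact_force: [0.3, -0.2, 0.2]
finger_gap: 87.1
t 21.6 p [591.3  81.9 165.6] F [ 0.32 -0.24  0.22] gap 87.1 y-ax [0.984 0.176 0.019] z-ax [ 0.018  0.009 -1.   ]
[ 0.01 -0.02  3.63]
```

```bash
python3 -m jog '[[0.03,0.03,0.4,0,87],[0,0,0.6,0,87],[0,0,0.6,0,87],[0,0,0.6,0,87],[0,0,0.6,0,87],[0,0,0.4,0,87],[0,0,0.2,0,87],[0,0,0,0,87],[0,0,0,0,87]]'
python3 - <<'E'
from h import *
st(); print(delta([592.6,83.2,76]))
E
```

```text
t: 22.5
ee_pos: [592.2, 85.8, 71.3]
tool_rot: [2.009, 2.409, 0.027]
contact_force: [0.5, 0.7, 0.3]
finger_gap: 87.1
t 22.5 p [592.2  85.8  71.3] F [0.47 0.72 0.26] gap 87.1 y-ax [0.984 0.18  0.016] z-ax [ 0.015  0.01  -1.   ]
[-0.1   0.   -0.19]
```

```bash
python3 -m jog '[[-0.1,0,-0.2,0,87],[0,0,0,0,75],[0,0,0,0,64],[0,0,0,0,60],[0,0,0,0,55],[0,0,0,0,50],[0,0,0,0,50],[0,0,0,0,50],[0,0,0,0,50]]' 35
python3 - <<'E'
from h import *
st()
E
python3 -m jog '[[0,0,-0.2,0,50],[0,0,-0.5,0,50],[0,0,-0.7,0,50],[0,0,-0.8,0,50],[0,0,-0.8,0,50],[0,0,-0.8,0,50],[0,0,-0.7,0,50],[0,0,-0.4,0,50],[0,0,0,0,50],[0,0,0,0,50],[0,0,0,0,50]]'
python3 - <<'E'
from h import *
st(); print(delta([428.9,183.6,210]))
E
```

```text
t: 23.4
ee_pos: [593.7, 82.9, 79.3]
tool_rot: [2.008, 2.406, 0.03]
contact_force: [-0.4, 0.4, 0.6]
finger_gap: 61.2
t 23.4 p [593.7  82.9  79.3] F [-0.4   0.4   0.59] gap 61.2 y-ax [0.984 0.179 0.02 ] z-ax [ 0.018  0.01  -1.   ]
t: 24.5
ee_pos: [585.7, 79.9, 203.6]
tool_rot: [-2.01, -2.413, -0.014]
contact_force: [-0.4, 0.2, -5.9]
finger_gap: 61.0
t 24.5 p [585.7  79.9 203.6] F [-0.42  0.2  -5.93] gap 61.0 y-ax [0.984 0.18  0.006] z-ax [ 0.005  0.007 -1.   ]
[ 5.21 -5.42 -0.25]
```

```bash
python3 -m jog '[[0.2,-0.5,0,0,50],[0.2,-0.7,0,0,50],[0.2,-0.7,0,0,50],[0.2,-0.7,0,0,50],[0.2,-0.7,0,0,50],[0.2,-0.7,0,0,50],[0.2,-0.7,0,0,50],[0.1,-0.4,0,0,50],[0,0,0,0,50],[0,0,0,0,50],[0,0,0,0,50]]'
python3 - <<'E'
from h import *
st(); c=cams.calibration("wrist"); im=cams.read_camera("wrist"); cv2.imwrite("pics/w3.png",im); print(delta([428.9,183.6,210]))
print({k:np.round(v,4).tolist() for k,v in c.items()})
E
```

```text
t: 25.6
ee_pos: [445.0, 92.8, 195.1]
tool_rot: [-2.002, -2.405, 0.002]
contact_force: [0.3, 0.5, -5.9]
finger_gap: 61.0
t 25.6 p [445.   92.8 195.1] F [ 0.28  0.46 -5.89] gap 61.0 y-ax [ 0.983  0.181 -0.008] z-ax [-0.01   0.007 -1.   ]
[ 3.69  0.01 -0.56]
{'intrinsics': [[356.6561, 0.0, 317.0276], [0.0, 356.6561, 197.8425], [0.0, 0.0, 1.0]], 'eye': [433.557, 158.9287, 337.4778], 'rotation': [2.8839, 0.2642, 0.0201]}
```

View pics/w3.png

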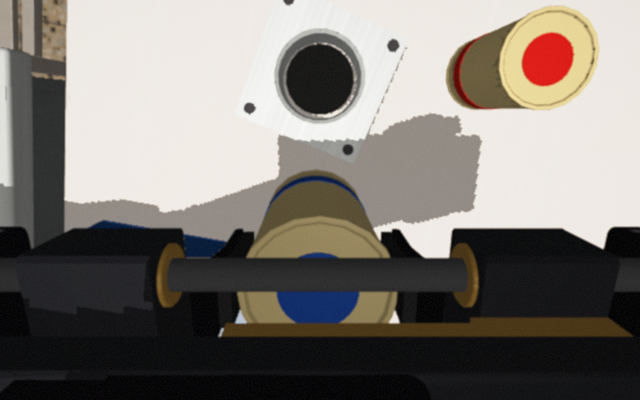

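The view shows the bore mouth at about (320,76) with corner holes at (289,0), (393,45), (348,149) and (250,108). The blue tin is held upright between the pads, lid dot at about (318,290). Next I'll work out the bore centre and the drop position.

Run:
```python
from h import *
c={'intrinsics':[[356.6561,0,317.0276],[0,356.6561,197.8425],[0,0,1]],'eye':[433.557,158.9287,337.4778],'rotation':[2.8839,0.2642,0.0201]}
im=cv2.imread("pics/w3.png"); g=cv2.cvtColor(im,cv2.COLOR_BGR2GRAY)
for th in(150,175,195):
    m=(g<th).astype(np.uint8); m[130:]=0; m[:,:265]=0; m[:,375:]=0
    n,l,s,ce=cv2.connectedComponentsWithStats(m); i=1+np.argmax(s[1:,4])
    cn=max(cv2.findContours((l==i).astype(np.uint8),0,1)[0],key=len)[:,0]
    P=np.array([ray(c,p,45)[:2] for p in cn]); (x,y),r=cv2.minEnclosingCircle(P.astype(np.float32)); A=np.c_[2*P,np.ones(len(P))]; f=np.linalg.lstsq(A,(P**2).sum(1),rcond=None)[0]
    print(th,s[i],"lsq",f[:2].round(1),np.sqrt(f[2]+f[0]**2+f[1]**2).round(1),"enc",round(x,1),round(y,1),round(r,1))
m=(g<60).astype(np.uint8); m[170:]=0
for s,ce in blobs(m,20): print("hole",s[4],ce.round(1),ray(c,ce,45).round(1)[:2])
for k,mm in rb(im).items():
    for s,ce in blobs(mm,300): print(k,s,ce.round(1),ray(c,ce,100).round(1))
# bottom of tin offset from TCP: tin axis fixed in the tool since the grasp
Rg=R.from_rotvec([2.008,2.406,.03]); Rn=R.from_rotvec(manip.read_state()["tool_rot"])
print("bottom-TCP",(Rn*Rg.inv()).apply([0,0,-79]).round(2))
```

```text
150 [ 278   33   83   88 5480] lsq [428.5 181.8] 32.0 enc 428.4 181.8 32.5
175 [ 277   32   85   89 5781] lsq [428.3 181.6] 32.6 enc 427.8 181.3 33.6
195 [ 275   29   88   94 6424] lsq [427.9 181.9] 34.2 enc 428.3 182.2 35.0
hole 337 [460.8  77.3] [536.7 201.7]
hole 3595 [319.3  78.8] [428.8 180.8]
hole 2832 [ 47.9 123.7] [219.2 107.3]
hole 60 [347.4 149.1] [461.4 131.2]
red [ 522   33   52   53 2107] [547.3  59. ] [567.1 213.8 100. ]
red [453  37  32  72 455] [462.4  76.8] [518.2 194.1 100. ]
blue [ 278  291   80   32 2129] [317.4 305.5] [457.5  19.  100. ]
bottom-TCP [ -2.18  -0.22 -78.97]
```

```bash
cat >> h.py <<'E'
def nest(T=(429.2,183.0)):
    s=manip.read_state(); Rn=R.from_rotvec(s["tool_rot"]); o=(Rn*R.from_rotvec([2.008,2.406,.03]).inv()).apply([0,0,-79])
    b=np.array(s["ee_pos"])+o; st(); print("bottom",b.round(1),"shift to nest",(Rn.inv().apply([T[0]-b[0],T[1]-b[1],0])/25).round(2))
E
python3 -m jog '[[0.5,0,0.05,0,50],[0.6,0,0.05,0,50],[0.6,0,0,0,50],[0.6,0.05,0,0,50],[0.5,0.05,0,0,50],[0.3,0,0,0,50],[0,0,0,0,50],[0,0,0,0,50],[0,0,0,0,50]]' >/dev/null; python3 -c "
from h import *
nest()"
```

```text
t 26.55 p [439.9 170.8 193. ] F [-0.53  0.51 -6.07] gap 61.0 y-ax [ 0.985  0.174 -0.006] z-ax [-0.007  0.01  -1.   ]
bottom [437.8 170.8 114.1] shift to nest [ 0.54 -0.26  0.01]
```

```bash
python3 -m jog '[[0.25,-0.13,0.3,0,50],[0.25,-0.13,0.4,0,50],[0,0,0.5,0,50],[0,0,0.4,0,50],[0,0,0.2,0,50],[0,0,0,0,50],[0,0,0,0,50],[0,0,0,0,50]]' >/dev/null; python3 -c "
from h import *
nest()"
```

```text
t 27.35 p [429.9 181.2 143. ] F [-0.18 -0.13 -6.61] gap 61.0 y-ax [ 0.985  0.171 -0.008] z-ax [-0.01   0.009 -1.   ]
bottom [427.7 181.2  64. ] shift to nest [0.06 0.07 0.  ]
```

```bash
python3 -m jog '[[0.06,0.07,0.2,0,50],[0,0,0.25,0,50],[0,0,0,0,50],[0,0,0,0,50],[0,0,0,0,50]]' >/dev/null; python3 -c "
from h import *
nest()
a=cams.read_camera('wrist');b=cams.read_camera('scene')
b=cv2.resize(b[150:270,270:430],(640,480),interpolation=cv2.INTER_CUBIC)
cv2.imwrite('pics/c1.png',np.hstack([cv2.resize(a[0:300],(400,188)),cv2.resize(b,(400,300))[:188]]) if 0 else b); cv2.imwrite('pics/w4.png',a)"
```

```text
t 27.85 p [432.4 183.4 131.6] F [ 0.46  0.94 -5.34] gap 61.3 y-ax [ 0.985  0.17  -0.006] z-ax [-0.008  0.009 -1.   ]
bottom [430.3 183.4  52.6] shift to nest [-0.01 -0.05  0.  ]
```

View pics/w4.png

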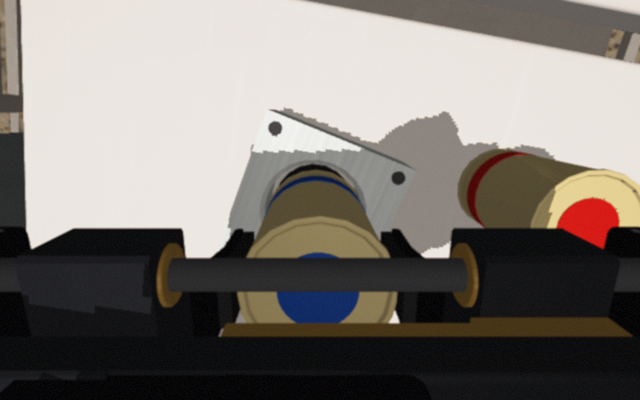

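View pics/c1.png

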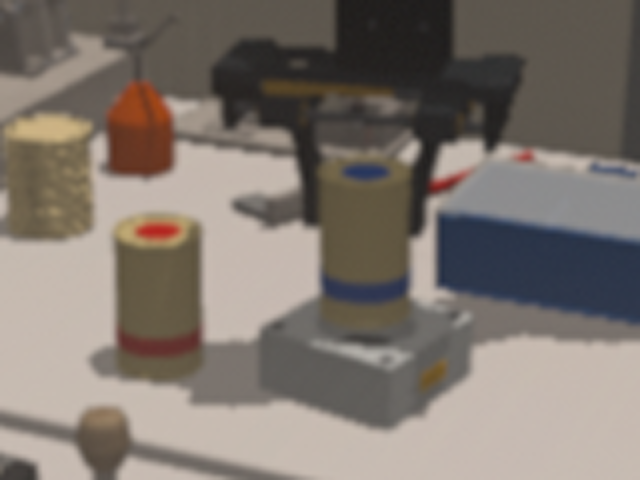

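The wrist view has the tin's foot centred in the mouth arc at about x=315. The scene crop shows it hovering upright over the bore. I'll lower it in small steps, feeling as I go.

```bash
python3 -m jog '[[0,-0.04,0.15,0,50],[0,0,0,0,50],[0,0,0.1,0,50],[0,0,0,0,50],[0,0,0,0,50]]' >/dev/null; python3 -c "
from h import *
nest()"; python3 -m jog '[[0,0,0.1,0,50],[0,0,0,0,50],[0,0,0,0,50]]' >/dev/null; python3 -c "
from h import *
nest()"
```

```text
t 28.45 p [431.5 183.3 125.1] F [ 0.41 -0.43 -5.21] gap 61.3 y-ax [ 0.985  0.17  -0.005] z-ax [-0.007  0.01  -1.   ]
bottom [429.5 183.3  46.1] shift to nest [-0.01 -0.01 -0.  ]
t 28.75 p [431.5 183.4 122.4] F [-0.21  0.09 -5.28] gap 61.1 y-ax [ 0.985  0.17  -0.005] z-ax [-0.007  0.01  -1.   ]
bottom [429.6 183.4  43.5] shift to nest [-0.01 -0.02 -0.  ]
```

```bash
for i in 1 2; do python3 -m jog '[[0,-0.01,0.1,0,50],[0,0,0,0,50],[0,0,0,0,50]]' >/dev/null; python3 -c "
from h import *
nest()"; done
```

```text
t 29.05 p [431.3 183.4 119.7] F [-0.73 -0.23 -4.48] gap 60.8 y-ax [ 0.985  0.17  -0.005] z-ax [-0.007  0.01  -1.   ]
bottom [429.3 183.4  40.8] shift to nest [-0.02 -0.01 -0.  ]
t 29.35 p [431.  183.4 117. ] F [-0.86 -0.53 -4.64] gap 61.0 y-ax [ 0.985  0.17  -0.005] z-ax [-0.007  0.01  -1.   ]
bottom [429.1 183.4  38.1] shift to nest [-0.02  0.   -0.  ]
```

```bash
for i in 1 2; do python3 -m jog '[[0,0,0.1,0,50],[0,0,0,0,50],[0,0,0,0,50]]' >/dev/null; python3 -c "
from h import *
nest()"; done
```

```text
t 29.65 p [431.1 183.4 114.3] F [ 0.13 -0.16 -5.12] gap 61.0 y-ax [ 0.985  0.17  -0.005] z-ax [-0.007  0.01  -1.   ]
bottom [429.1 183.4  35.3] shift to nest [-0.02  0.   -0.  ]
t 29.95 p [431.1 183.5 111.6] F [-0.15 -0.83 -5.25] gap 60.9 y-ax [ 0.985  0.17  -0.005] z-ax [-0.007  0.01  -1.   ]
bottom [429.1 183.5  32.6] shift to nest [-0.02  0.   -0.  ]
```

```bash
python3 -m jog '[[0,0,0.06,0,50],[0,0,0,0,50]]'|grep -E "pos|force";python3 -m jog '[[0,0,0.05,0,50],[0,0,0,0,50],[0,0,0,0,50]]' |grep -E "pos|force"
```

```text
ee_pos: [431.1, 183.5, 110.0]
contact_force: [0.4, 0.3, -5.9]
ee_pos: [431.1, 183.6, 108.6]
contact_force: [1.3, 0.3, -5.1]
```

```bash
python3 -m jog '[[0,0,0.05,0,50],[0,0,0,0,50],[0,0,0,0,50]]' |grep -E "pos|force";python3 -m jog '[[0,0,0.05,0,50],[0,0,0,0,50],[0,0,0,0,50]]' |grep -E "pos|force"
```

```text
ee_pos: [431.1, 183.6, 107.3]
contact_force: [-0.0, 0.6, -5.2]
ee_pos: [431.2, 183.6, 105.9]
contact_force: [0.2, 0.4, -5.4]
```

```bash
python3 -m jog '[[0,0,0.05,0,50],[0,0,0,0,50],[0,0,0,0,50]]' |grep -E "pos|force";python3 -m jog '[[0,0,0.05,0,50],[0,0,0,0,50],[0,0,0,0,50]]' |grep -E "pos|force"
```

```text
ee_pos: [431.2, 183.6, 104.6]
contact_force: [0.5, -0.9, -4.8]
ee_pos: [431.2, 183.6, 103.2]
contact_force: [0.3, -1.2, -5.1]
```

```bash
python3 -m jog '[[0,0,0.05,0,50],[0,0,0,0,50],[0,0,0,0,50]]' |grep -E "pos|force";python3 -m jog '[[0,0,0.05,0,50],[0,0,0,0,50],[0,0,0,0,50]]' |grep -E "pos|force"
```

```text
ee_pos: [431.2, 183.6, 101.9]
contact_force: [0.4, 0.1, -5.9]
ee_pos: [431.3, 183.8, 100.9]
contact_force: [-1.7, 0.2, -3.3]
```

```bash
python3 -m jog '[[0,0,0.05,0,50],[0,0,0,0,50],[0,0,0,0,50]]' |grep -E "pos|force"
```

```text
ee_pos: [431.3, 183.9, 100.2]
contact_force: [-1.4, -0.4, -1.0]
```

```bash
python3 -m jog '[[0,0,0.01,0,50],[0,0,0,0,50]]' |grep -E "pos|force"; python3 -m jog '[[0,0,0,0,50]]' |grep -E "pos|force"
```

```text
ee_pos: [431.3, 183.9, 100.1]
contact_force: [-1.7, -0.3, -0.6]
ee_pos: [431.3, 183.9, 100.1]
contact_force: [-1.0, -0.4, -0.7]
```

The cushion now carries about 5 of the 5.5 N, so I'll let go.

```bash
python3 -m jog '[[0,0,0,0,64],[0,0,0,0,68],[0,0,0,0,74],[0,0,0,0,82],[0,0,0,0,87],[0,0,0,0,87],[0,0,0,0,87],[0,0,0,0,87]]'
python3 - <<'E'
from h import *
st(); print(delta([430,183.4,100]))
E
```

```text
t: 33.65
ee_pos: [433.9, 185.6, 101.4]
tool_rot: [-2.018, -2.397, -0.015]
contact_force: [0.2, 0.6, -0.2]
finger_gap: 86.7
t 33.65 p [433.9 185.6 101.4] F [ 0.21  0.56 -0.24] gap 86.7 y-ax [0.985 0.17  0.002] z-ax [-0.     0.013 -1.   ]
[-0.06 -0.17  0.06]
```

```bash
python3 -m jog '[[-0.04,-0.14,0,0,87],[0,0,-0.3,0,87],[0,0,-0.6,0,87],[0,0,-0.8,0,87],[0,0,-0.8,0,87],[0,0,-0.8,0,87],[0,0,-0.8,0,87],[0,0,-0.6,0,87],[-0.6,0,0,0,87],[-0.8,0,0,0,87],[-0.8,0,0,0,87],[-0.6,0,0,0,87]]'; python3 -m jog '[[0,0,0,0,87],[0,0,0,0,87],[0,0,0,0,87]]' >/dev/null
python3 - <<'E'
from h import *
c=cams.calibration("wrist"); im=cams.read_camera("wrist"); cv2.imwrite("pics/w5.png",im)
for k,m in rb(im).items():
    for s,ce in blobs(m,200): print(k,s,ce.round(1),"z100",ray(c,ce,100).round(1),"z120",ray(c,ce,120).round(1))
st(); b=cams.read_camera("scene"); cv2.imwrite("pics/c2.png",cv2.resize(b[150:270,270:430],(640,480),interpolation=cv2.INTER_CUBIC))
E
```

```text
t: 34.85
ee_pos: [441.1, 114.8, 228.4]
tool_rot: [-2.009, -2.408, -0.021]
contact_force: [0.3, -0.2, 0.8]
finger_gap: 87.1
red [434  69  25  62 307] [441.3 100.5] z100 [518.8 202.3 100. ] z120 [512.1 200.6 120. ]
red [ 488   75   43   44 1458] [509.   96.2] z100 [567.2 214.  100. ] z120 [557.  211.4 120. ]
blue [ 295   83   45   46 1600] [317.2 105.1] z100 [429.2 182.9 100. ] z120 [429.1 182.7 120. ]
t 35.2 p [440.9 114.3 229.4] F [ 0.36  0.24 -0.28] gap 86.8 y-ax [0.984 0.177 0.008] z-ax [ 0.005  0.014 -1.   ]
```

View pics/c2.png

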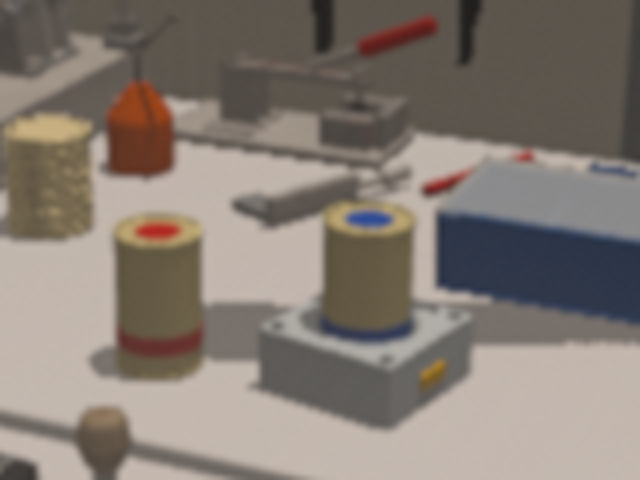

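View pics/w5.png

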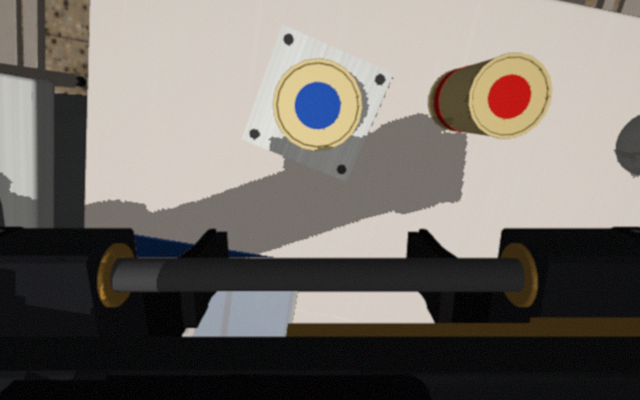

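Scene crop: the blue tin stands upright in the bore, its band half sunk, and the red tin stands on its spot. Wrist view: the blue dot at (317,105) is centred on the nest. A quick height check by two views, then I'll hand in.

Run:
```python
from h import *
c=cams.calibration("scene"); im=cams.read_camera("scene")
for k,m in rb(im).items():
    for s,ce in blobs(m,8):
        if 290<ce[0]<380 and 190<ce[1]<215: print(k,s,ce.round(1),[(z,ray(c,ce,z)[:2].round(1).tolist()) for z in (100,115,121,128)])
a=cv2.imread("pics/top1.png").astype(int); b=cams.read_camera("top").astype(int)
d=(abs(a-b).max(2)>60); print([ (s.tolist()) for s,_ in blobs(d,8)])
st(); manip.close_job()
```

```text
red [377 195   7   3  10] [379.8 196. ] [(100, [423.6, 53.5]), (115, [410.7, 92.9]), (121, [405.6, 108.7]), (128, [399.6, 127.1])]
red [305 206  10   4  31] [309.2 207.4] [(100, [566.9, 217.9]), (115, [549.2, 251.8]), (121, [542.2, 265.4]), (128, [533.9, 281.2])]
blue [358 204   8   2  15] [361.7 204.5] [(100, [446.4, 138.3]), (115, [432.7, 174.9]), (121, [427.3, 189.5]), (128, [420.9, 206.6])]
[[340, 169, 6, 5, 8], [340, 175, 12, 18, 57], [348, 174, 12, 12, 103], [323, 193, 113, 128, 6085], [307, 231, 20, 21, 346], [381, 262, 12, 16, 46], [385, 275, 9, 7, 22], [388, 339, 19, 10, 102], [422, 359, 21, 41, 606]]
t 35.35 p [441.  114.  229.2] F [ 0.18  0.92 -0.51] gap 87.0 y-ax [0.984 0.177 0.007] z-ax [ 0.005  0.013 -1.   ]
the job is handed in; nothing more can be done
```

The blue-banded tin is the heavier one and now stands upright in the nest. The red-banded tin is back on its spot. The job is handed in at about 35 s.

- **Weighing:** I lifted blue first, about 5.5 N, then red, about 2.6 N. Each went back down after its lift, and I then picked blue up again for the nest.
- **Seating:** I lowered blue in steps of about 1.3 mm. It met the cushion with its underside about 22 mm above the table. The load on the wrist then fell from about 5.5 N to 0.7 N over roughly 2 mm, and I let go there.
- **Nest check:** Blue's lid is centred on the bore to within 1 mm in the wrist view. Two views put its top at about 118 mm, which is 2 to 3 mm lower than the feel of the arm suggested but within the camera error.
- **Red tin:** The last wrist view puts it within about 1 mm of where it started. One earlier view read 1.6 mm off.
- **Everything else:** Comparing overhead pictures, most changes were at the blue tin's old place, the nest, and under the arm and its shadow. Two small patches near the blue case at about (385,265) are probably its shadow, which I did not check further. The gripper is open and clear of everything.

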